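# Lock the slicer's carriage out of the way for cleaning

### The arm

A 6-joint arm with a two-finger parallel gripper is mounted at the origin on a cart in front of the work surface, level with it; the furniture and walls round the work are solid. World frame = base frame: x ahead of the robot, y to its left, z up, the work surface at z = 0. Lengths are in mm, angles in degrees, forces in N, time in s.
With the tool pointing down it reaches from about 350 to 850 mm from the base axis. Payload 8.1 kg.
Tool frame: the origin (TCP) lies between the finger pads; the fingertips stand 25 mm ahead of it and the grasp point (between the pads) lies 6 mm ahead of it (r.tcp_to_tips is the distance from the TCP to the fingertips, in mm); z points along the fingers, y is the line along which they close (so a half turn about z gives the same grasp; the last joint's range is limited). The gripper opens to 85 mm and grips with 20 to 120 N. Pads are 22 mm wide; open, the fingers measure 114 mm over their backs; the gripper's body (76 mm by 85 mm) begins 54 mm behind the grasp point. The pads swing forward as they close: fully open they stand 13 mm farther back than shut.
Start: joints at [-72.731, 7.471, 85.268, -0, 87.261, -4.893], TCP at [226.356, -555.669, 256.292] pointing down, gripper open.
Joint ranges: [-169.43, 169.43], [-51.17, 129.36], [1.28, 143.12], [-76.62, 256.62], [0, 156.53], [-152.29, 152.29]. Speed limits (degrees/s): [136.94, 136.94, 159.86, 180, 180, 180].

### API

Orientations are given as [roll, pitch, yaw] about the fixed x, y, z axes, in that order (R = Rz(yaw) Ry(pitch) Rx(roll)).
In Python, from bench import r gives the robot as it stands.
- The arm moves only by the tool apply_moves, never from a script. Its arguments are lists of equal length, an entry for each row: "angular": the turn, a rotation vector about the world's x, y, z in units of 8 degrees (1.0 is 8 degrees), a list of three; "travel": the shift along the world's x, y, z in units of 40 mm (1.0 is 40 mm), a list of three; "jaw": the opening, from 0 (shut) to 1 (fully open). A call has 1 to 20 rows; each row shifts and turns the commanded pose from where the row before left it; what a row does not reach is not made up. A row lasts 1/8 s, in which the tool goes at most 62.5 mm and 10.7 degrees, less where a joint would pass 70% of its speed; a pose out of reach is approached as far as the arm can. A call is refused whole if a number of a shift passes 1 or a number of a turn 1, either way. A call with a gripper value outside its range is refused whole. The fingers move at their own pace and stop on an object; "force" is the grip in N (left out, the last holds). Time passes only in rows, so rows that do not move let the fingers close. It gives the time, the measured TCP pose, the force, the opening and the grip force at its end, in the units of the state.
- r.sense(): the state, without advancing time (a new reading comes with each control period).
- r.snapshot(name): name is "scene" or "side" or "wrist"; returns a dict with "color" (480x640x3 uint8, red, green, blue), "fx", "fy", "cx", "cy" (pixels), "R" (3x3) and "t" (3): a world point X has camera coordinates R X + t; the wrist camera has in their place "mount" (4x4, takes a point from camera to tool coordinates, whose origin is the TCP and whose axes are the flange's). Camera axes: x right, y down, z forward; pixel columns grow to the right and rows downward; lengths in mm; the calibration is good to about 2 mm. A picture is of the moment at which its call begins: read the wrist's pose just before it. There is no depth.
- r.hand_in(): hands the job in; it is judged then, once.
The state is a dict: "time": time; "joint_pos": joint angles; "qd": joint speeds; "joint_efforts": joint torques, N m; "tool_pos": TCP position; "tcp_rot": TCP orientation; "ft_force": force on the tool from outside, world axes, zero at the start; "wrist_torque": the same for the moment, N m; "finger_gap": finger opening in mm; "grip_force": force on a finger pad.
Only numpy, scipy, OpenCV 4.12 (cv2) and the standard library are available. Lean on these libraries where they do the work, as an engineer would, in place of code of your own. Each camera call takes 0.05 s, during which the arm holds its last target. There are 200 camera calls.

### The job

The food slicer is about to be wiped down. With a fingertip hold its spring stop bar down and push the food carriage to the left, away from the blade, past the stop until it is fully home at the end of its run, then let go so that the bar springs up and the carriage cannot run back. Only press and push: do not pinch the carriage's grip plate or lift anything, keep off the blade, and leave the things standing round the slicer where they are.

Things in the scene. Friction and masses are not known exactly. Their poses are not given: they have to be found in the camera images.
- slicer: White food slicer, fixed; base 250 (x) x 380 (y) mm, top at z = 30 mm. Origin: underside, mid-length. Own x: from operator's side to motor housing; y: along the track to its left end; z up. Turned up to 0.3 rad. Blade, 211 mm tall housing and 156 mm gauge plate stand at x > +25 mm. A fixed guard lip before the stop bar (x -130 to -122 mm) rises to z = 43 mm.
- carriage (a joint): Food carriage, travel in m along slicer +y (left, away from blade): 0 = right-hand end, 0.108 = fully home. With the stop up, the 24 mm foot under the tray is blocked at 0.070; it has wholly passed at 0.102 and the stop can then rise behind it. Friction 1.2 N; cannot lift. Metal tray, front edge at slicer x = -77 mm, top z = 50 mm, with a push plate at its left end up to z = 80 mm.
- push_point (a point): Middle of the right-hand (blade-side) face of the grip plate, the upright paddle sticking out from the carriage's push plate towards the operator. Moves with the carriage: slicer x = -100 mm, y = -50 mm + joint carriage, z = 66 mm. Paddle: 10 mm thick (y), 44 mm wide (slicer x -122 to -78 mm), z = 52 to 80 mm; the stop bar runs below it. Push here to the left.
- stop (a joint): Spring stop: travel of the stop bar and its tooth, 0 = up, 0.012 m = fully down. The tooth lets the carriage's foot pass once pressed 0.0065 or more; the spring gives 3 N at the start and 7 N fully down, and lifts it again. If the foot lies over the tooth it keeps the stop down at 0.0065.
- stop_bar: Grey press bar with black ribs of the spring stop, 28 (x) x 120 (y) mm, along the front of the base. Origin: middle of its top face, at slicer x = -100 mm, y = +15 mm, z = 46 mm when up, 34 mm when fully down (it moves with joint stop). Pressing anywhere along it pulls down the small steel tooth behind it, in the track.
- blade: Round steel blade, 160 mm across, upright at slicer x = 26 to 36 mm, y = -108 mm, centre z = 130 mm (origin at its centre). Not to be touched.
- grip_right: Black ribbed facing on the right-hand side of the grip plate, 42x3x26 mm; origin at its centre. Pushed with the fingertip.
- grip_left: The like facing on the left-hand side of the grip plate; origin at its centre.
- child_cup: Bystander: pale beaker with a yellow foot, 70 mm across, 92 mm tall; origin: centre of its underside. Leave it where it stands.
- tin_half: Bystander: short food tin, 75 mm across, 58 mm tall; origin: centre of its underside. Leave it where it stands.
- pill_bottle: Bystander: brown bottle with a blue cap, 48 mm across, 88 mm tall; origin: centre of its underside. Leave it where it stands.
- salt_shaker: Bystander: glass salt shaker, 44 mm across, 90 mm tall; origin: centre of its underside. Leave it where it stands.
- sink_strainer: Bystander: metal sink strainer, 78 mm across, 28 mm tall; origin: centre of its underside. Leave it where it stands.
- masking_tape: Bystander: roll of tape lying flat, 96 mm across, 25 mm high; origin: centre of its underside. Leave it where it stands.
- tea_box: Bystander: red tea carton, 63x131x66 mm; origin: centre of its underside. Leave it where it stands.

How it is judged (in metres and radians):
On the way:
1. the stop bar is held down by the fingers while the carriage's foot goes over the stop (value of joint carriage between 0.076 and 0.102 m and value of joint stop above 0.0055 m and contact force between the fingers and stop_bar above 0.5 N), for 0.05 s.
At the end, for the whole second after the job is handed in: The carriage is within 5 mm of its left-hand end, at rest, and the stop bar has sprung up to within 2 mm of its top position, so that the tooth stands behind the carriage's foot (value of joint carriage above 0.103 m and value of joint stop below 0.002 m and velocity of joint carriage between -0.005 and 0.005 m/s); the robot touches nothing.
It fails at once if the grip plate is pinched between the fingers (contact force between the fingers and grip_right above 1 N and contact force between the fingers and grip_left above 1 N).
It fails at once if the robot touches the blade (contact force between any of the arm, the fingers and blade above 0.5 N).
It fails at once if a bystander is moved, lifted or knocked over (20 mm) (distance of any of child_cup, tin_half, pill_bottle, salt_shaker, sink_strainer, masking_tape, tea_box from where it was at the start of the episode above 0.02 m or angle between any of child_cup, tin_half, pill_bottle, salt_shaker, sink_strainer, masking_tape, tea_box's own z axis and vertical above 0.3 rad).
It also fails if it takes over 32 s, if anything falls off the work surface, if the arm or the gripper's body presses on something with over 40 N, if the wrist force passes 120 N, or if a joint passes its speed limit or range.

## Working session

There is one attempt and no reset: what is moved stays moved. The work goes in short steps, Python scripts to look and compute and a tool call to move; the robot and the scene stay as the last step left them, time stands still between calls to the robot, and variables do not carry over. Pictures are saved under pics/ and viewed, at most 10 in all, crops included, and the job is handed in when it is done.

Besides the shell and the picture viewer there is one more tool, called after "Call:" by a JSON object that holds its "method" and its "body", one argument or row to a line. apply_moves: Moves the arm, as the interface text tells. Its arguments: {"type":"object","properties":{"angular":{"type":"array"},"travel":{"type":"array"},"jaw":{"type":"array"},"force":{"type":"number"}},"required":["angular","travel","jaw"]}

```bash
mkdir -p pics
python3 - <<'E'
from bench import r
import cv2,numpy as np,pickle
d={}
for n in("scene","side"):
    s=r.snapshot(n);d[n]=s
    cv2.imwrite(f"pics/{n}0.png",s["color"][:,:,::-1])
    print(n,s["fx"],s["cx"],s["cy"],(-s["R"].T@s["t"]).round(0),s["R"].round(2).tolist())
pickle.dump(d,open("d.pkl","wb"))
s=r.sense();print(s["time"],s["tool_pos"],s["tcp_rot"],s["finger_gap"],r.tcp_to_tips)
E
```

```text
scene 508.4539640356872 314.34818317482024 241.68771983493286 [-105.  980. 1304.] [[-0.81, -0.59, -0.0], [-0.44, 0.6, -0.66], [0.4, -0.53, -0.75]]
side 510.8233000144573 314.90332179140825 231.5152715818728 [  671. -1274.  1337.] [[0.99, 0.1, 0.01], [0.08, -0.66, -0.75], [-0.07, 0.75, -0.66]]
0.1 [ 226.24159894 -555.24379565  255.34913371] [-1.79906875e+02 -8.67432168e-03  2.21651984e+01] 85.58894657903323 25.0
```

View pics/scene0.png

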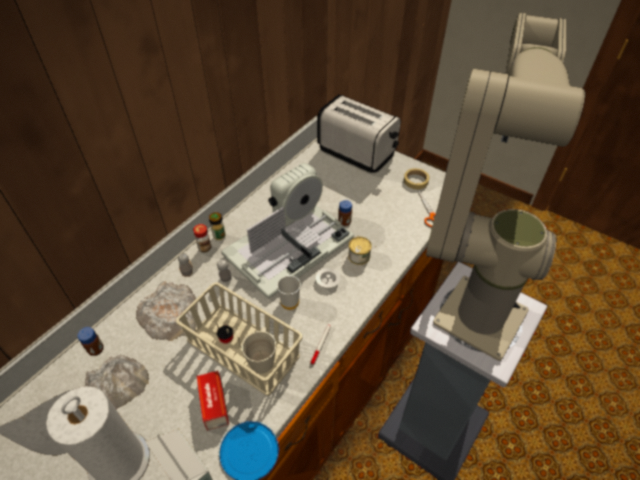

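View pics/side0.png

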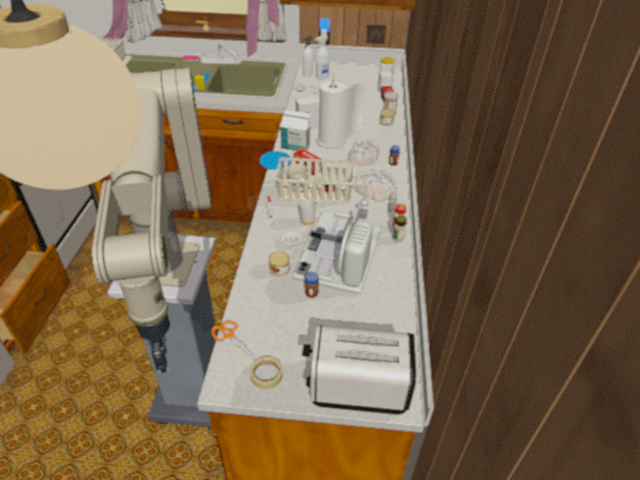

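The scene view has the slicer around (290,240), and the side view has it around (340,250). The tin, cup, strainer, pill bottle and salt shaker stand close to it. Next I'll enlarge the slicer in both views.

Run:
```python
import cv2,pickle,numpy as np
d=pickle.load(open("d.pkl","rb"))
a=d["scene"]["color"][155:315,205:385,::-1];b=d["side"]["color"][190:310,260:400,::-1]
A=cv2.resize(a,(400*180//160*1,400),interpolation=cv2.INTER_CUBIC)
A=cv2.resize(a,None,fx=4.4,fy=3.7,interpolation=cv2.INTER_CUBIC)
cv2.imwrite("pics/a.png",cv2.resize(a,None,fx=3.7,fy=3.7,interpolation=cv2.INTER_CUBIC));cv2.imwrite("pics/b.png",cv2.resize(b,None,fx=5,fy=5,interpolation=cv2.INTER_CUBIC))
```

```text
(no output)
```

View pics/a.png

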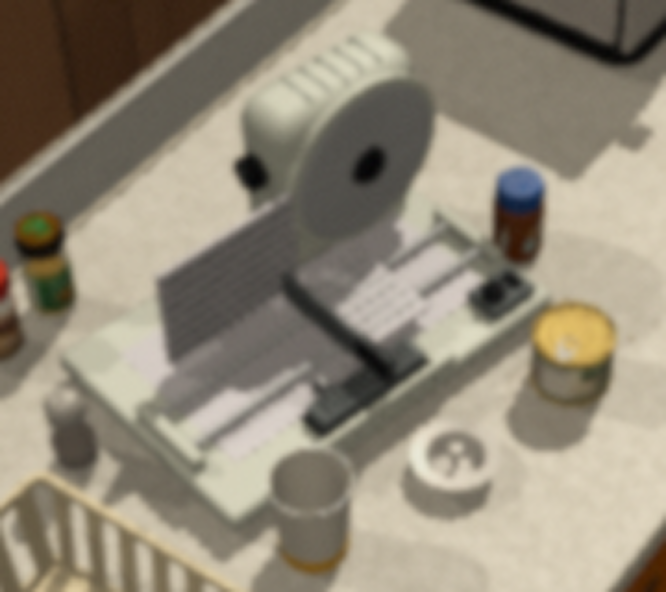

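View pics/b.png

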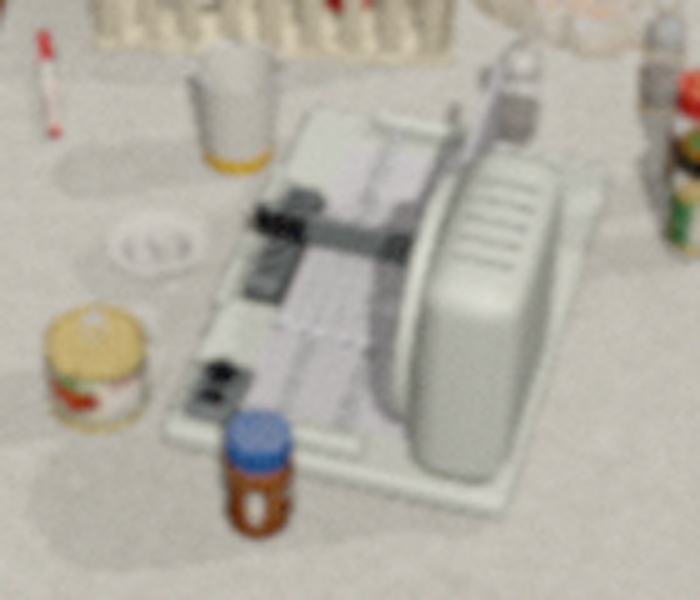

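The enlarged views show these slicer base corners. Scene crop: operator-left (237,512), operator-right (547,292), back-left (65,360). Side crop: (170,428), (503,500), (605,182), (312,112). The bar's left end is at (322,418) in the scene crop, and the paddle is about halfway along the bar.

```bash
cat > h.py <<'E'
import numpy as np
def ray(s,u,v):
    d=s["R"].T@np.array([(u-s["cx"])/s["fx"],(v-s["cy"])/s["fy"],1]);return -s["R"].T@s["t"],d
def onz(s,u,v,z):
    o,d=ray(s,u,v);return o+d*(z-o[2])/d[2]
def tri(r1,r2):
    A=[];b=[]
    for o,d in(r1,r2):
        d=d/np.linalg.norm(d);P=np.eye(3)-np.outer(d,d);A.append(P);b.append(P@o)
    return np.linalg.solve(sum(A),sum(b))
def proj(s,X):
    c=s["R"]@np.asarray(X)+s["t"];return np.array([s["fx"]*c[0]/c[2]+s["cx"],s["fy"]*c[1]/c[2]+s["cy"]])
E
python3 - <<'E'
import pickle,numpy as np;from h import *
from scipy.optimize import least_squares
d=pickle.load(open("d.pkl","rb"));S=d["scene"];B=d["side"]
a=lambda u,v:(205+u/3.7-.4,155+v/3.7-.4)
b=lambda u,v:(260+u/5-.4,190+v/5-.4)
obs=[(S,a(237,512),(-125,190)),(S,a(547,292),(-125,-190)),(S,a(65,360),(125,190)),
(B,b(170,428),(-125,-190)),(B,b(503,500),(125,-190)),(B,b(605,182),(125,190)),(B,b(312,112),(-125,190))]
P=[onz(s,*p,30)[:2] for s,p,_ in obs]
for p,o in zip(P,obs):print(o[2],p.round(0))
f=lambda q:np.concatenate([np.array([q[0]+np.cos(q[2])*m[0]-np.sin(q[2])*m[1],q[1]+np.sin(q[2])*m[0]+np.cos(q[2])*m[1]])-p for p,(_,_,m) in zip(P,obs)])
q=least_squares(f,[600,0,0]).x;print(q,f(q).round(0))
W=lambda x,y,z:np.array([q[0]+np.cos(q[2])*x-np.sin(q[2])*y,q[1]+np.sin(q[2])*x+np.cos(q[2])*y,z])
for i in((0,3),(1,3),):pass
print("tri",tri(ray(S,*obs[0][1]),ray(B,*obs[6][1])),tri(ray(S,*obs[1][1]),ray(B,*obs[3][1])),tri(ray(S,*obs[2][1]),ray(B,*obs[5][1])))
print("push0",W(-100,-50,66),"bar",W(-100,15,46),"bar ends",W(-100,75,46),W(-100,-45,46))
for n,m in(("bar L corner",(-114,75,46)),("bar R",(-114,-45,46))):print(n,(proj(S,W(*m))-[204.6,154.6])*3.7,(proj(B,W(*m))-[259.6,189.6])*5)
# paddle: side crop black blob (280,222) ; z80
print("paddle",onz(B,*b(280,215),80),onz(S,*a(400,360),80))
for n,s,p,z in(("cup",S,a(313,470),92),("cup side",B,b(235,160),0),("strainer",S,a(450,455),28),("tin",S,a(575,330),58),("pill",S,a(520,185),88)):
    print(n,onz(s,*p,z).round(0))
E
```

```text
(-125, 190) [557. 326.]
(-125, -190) [485. -33.]
(125, 190) [787. 288.]
(-125, -190) [489. -39.]
(125, -190) [725. -80.]
(125, 190) [793. 264.]
(-125, 190) [557. 323.]
[ 6.40021766e+02  1.19846041e+02 -1.89791240e-01] [ -4.   4.  -4. -10.  12.  -6.  -8.  -4.   2. -10.   5.  19.  -4.   7.]
tri [557.13744219 325.13798733  28.6360837 ] [487.92217671 -35.6158537   26.27644296] [795.43849297 280.73951797  16.02899969]
push0 [532.38470754  89.60924738  66.        ] bar [544.64721023 153.44208397  46.        ] bar ends [555.96644348 212.36470237  46.        ] [533.32797698  94.51946557  46.        ]
bar L corner [331.93659382 423.57709758] [280.86663661 182.59179421]
bar R [434.18334289 350.78729092] [234.67228028 283.78308284]
paddle [548.59359312 139.08615962  80.        ] [520.2377115  146.63926579  80.        ]
cup [502. 290.  92.]
cup side [498. 292.   0.]
strainer [449. 172.  28.]
tin [427.  13.  58.]
pill [553. -84.  88.]
```

Call:
{"method": "apply_moves", "body": {
  "angular": [
    [0,0,-0.23],
    [0,0,-0.23],
    [0,0,-0.23],
    [0,0,-0.23],
    [0,0,-0.23],
    [0,0,-0.23],
    [0,0,-0.23],
    [0,0,-0.23],
    [0,0,-0.23],
    [0,0,-0.23],
    [0,0,-0.23],
    [0,0,-0.23],
    [0,0,-0.23],
    [0,0,-0.23],
    [0,0,-0.23],
    [0,0,-0.23],
    [0,0,-0.23],
    [0,0,-0.23],
    [0,0,0],
    [0,0,0]
  ],
  "travel": [
    [0.38,0.88,0],
    [0.38,0.88,0],
    [0.38,0.88,0],
    [0.38,0.88,0],
    [0.38,0.88,0],
    [0.38,0.88,0],
    [0.38,0.88,0],
    [0.38,0.88,0],
    [0.38,0.88,0],
    [0.38,0.88,0],
    [0.38,0.88,0],
    [0.38,0.88,0],
    [0.38,0.88,0],
    [0.38,0.88,0],
    [0.38,0.88,0],
    [0.38,0.88,0],
    [0.38,0.88,0],
    [0.38,0.88,0],
    [0,0,0],
    [0,0,0]
  ],
  "jaw": [0,0,0,0,0,0,0,0,0,0,0,0,0,0,0,0,0,0,0,0]
}}

```text
time: 2.6
tool_pos: [499.6, 77.8, 255.8]
tcp_rot: [180.0, 0.1, -10.9]
ft_force: [-0.3, 0.4, -0.1]
finger_gap: 0.2
grip_force: 0.0
```

Run:
```python
from bench import r
import cv2,pickle
st=r.sense();s=r.snapshot("wrist");pickle.dump((st,s),open("w1.pkl","wb"))
cv2.imwrite("pics/w1.png",s["color"][:,:,::-1]);print(st["tool_pos"],st["tcp_rot"],st["joint_pos"],st["time"],s["mount"])
```

```text
[499.60044239  77.75616545 255.80949419] [ 1.79965386e+02  5.51094123e-02 -1.09094634e+01] [ 3.04817383e+00 -7.20882470e+00  1.00020624e+02 -2.03226993e-02
  8.72500318e+01  1.03958607e+02] 2.6 [[ 1.17536822e-03 -9.65344672e-01 -2.60975637e-01  6.67286077e+01]
 [ 9.99999309e-01  1.13074254e-03  3.21145418e-04 -5.11543147e-01]
 [-1.49197648e-05 -2.60975834e-01  9.65345334e-01 -1.17458640e+02]
 [ 0.00000000e+00  0.00000000e+00  0.00000000e+00  1.00000000e+00]]
```

View pics/w1.png

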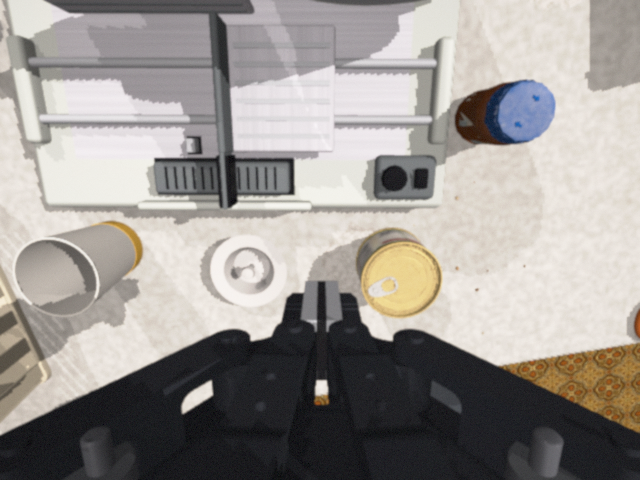

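The wrist view shows the bar spanning (155,158) to (295,194) and the paddle's top crossing it, with its operator end at (219–237, 207). The tooth is at (193,145), and the base front corners are at (48,207) and (437,205).

```bash
cat >> h.py <<'E'
from scipy.spatial.transform import Rotation as Ro
def wcam(st,s):
    T=np.eye(4);T[:3,:3]=Ro.from_euler("xyz",st["tcp_rot"],degrees=True).as_matrix();T[:3,3]=st["tool_pos"]
    M=np.linalg.inv(T@s["mount"]);return dict(s,R=M[:3,:3],t=M[:3,3])
E
python3 - <<'E'
import pickle;from h import *
S=wcam(*pickle.load(open("w1.pkl","rb")))
d=pickle.load(open("d.pkl","rb"))
bl=[onz(S,u,v,46) for u,v in((155,158),(155,194),(295,158),(295,194))]
for x in bl:print(x.round(1))
print("size",np.linalg.norm(bl[0]-bl[2]),np.linalg.norm(bl[0]-bl[1]),"mid",np.mean(bl,0))
v=bl[0]-bl[2]+bl[1]-bl[3];print("dir deg",np.degrees(np.arctan2(v[1],v[0]))-90)
for n,p in(("L",(48,207)),("R",(437,205))):print(n,onz(S,*p,30))
b=lambda u,v:(260+u/5-.4,190+v/5-.4);a=lambda u,v:(205+u/3.7-.4,155+v/3.7-.4)
# heights by two views: bar left-front corner, base left corner
print("tri bar L-front wrist/scene",tri(ray(S,155,194),ray(d["scene"],*a(322,430))),"wrist/side R-front",tri(ray(S,295,194),ray(d["side"],*b(246,292))))
m=np.mean(bl,0);t=np.arctan2(v[1],v[0])-np.pi/2;c,s=np.cos(t),np.sin(t)
loc=lambda P:np.array([c*(P[0]-m[0])+s*(P[1]-m[1])-100,-s*(P[0]-m[0])+c*(P[1]-m[1])+15])
print("paddle L,R top local",loc(onz(S,219,207,80)),loc(onz(S,237,207,80)))
for y in(-30,-20,30,45):print(y,[m[0]-s*(y-15),m[1]+c*(y-15)])
E
```

```text
[577.4 210.8  46. ]
[547.1 220.4  46. ]
[554.4  90.8  46. ]
[523.5  97.3  46. ]
size 122.21687893539205 31.7353171273533 mid [550.60891244 154.85237424  46.        ]
dir deg -10.845488832835386
L [553.4643782  331.37493607  30.        ]
R [485.95675356 -31.08209587  30.        ]
tri bar L-front wrist/scene [547.0019897  222.69486245  41.41260625] wrist/side R-front [525.27502677  97.98669485  38.18681128]
paddle L,R top local [-121.43414332   12.74883699] [-121.43489632   -1.83130613]
-30 [np.float64(542.1416619216458), np.float64(110.65615643188758)]
-20 [np.float64(544.0232731483735), np.float64(120.47753816723684)]
30 [np.float64(553.431329282012), np.float64(169.58444684398322)]
45 [np.float64(556.2537461221035), np.float64(184.31651944700712)]
```

Call:
{"method": "apply_moves", "body": {
  "angular": [
    [0,0,0],
    [0,0,0],
    [0,0,0],
    [0,0,0],
    [0,0,0],
    [0,0,0],
    [0,0,0],
    [0,0,0],
    [0,0,0]
  ],
  "travel": [
    [0.52,0.445,0],
    [0.52,0.445,0],
    [0,0,-0.85],
    [0,0,-0.85],
    [0,0,-0.85],
    [0,0,-0.85],
    [0,0,-0.85],
    [0,0,0],
    [0,0,0]
  ],
  "jaw": [0,0,0,0,0,0,0,0,0]
}}

```text
time: 3.78
tool_pos: [542.3, 113.0, 87.7]
tcp_rot: [-180.0, -0.1, -11.0]
ft_force: [0.8, 0.0, 0.2]
finger_gap: 0.2
grip_force: 0.0
```

Run:
```python
from bench import r
import cv2,pickle
st=r.sense();s=r.snapshot("wrist");pickle.dump((st,s),open("w2.pkl","wb"))
cv2.imwrite("pics/w2.png",s["color"][:,:,::-1]);print(st["tool_pos"],st["ft_force"],st["time"])
```

```text
[542.29515881 112.99227957  87.7438653 ] [0.76555863 0.01550291 0.22274826] 3.775
```

View pics/w2.png

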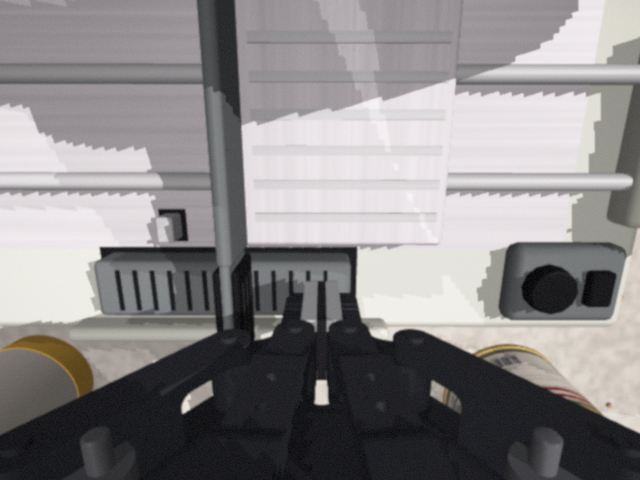

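The fingertips (rows 282–320, columns 302–341) are over the right part of the bar, which spans columns 97–352 and rows 255–315. The paddle is to their left at columns 217–250. I'll check how well they're centred.

Run:
```python
import pickle;from h import *
st,s=pickle.load(open("w2.pkl","rb"));S=wcam(st,s);p=np.array(st["tool_pos"])
t=np.radians(-10.9);M=np.array([[np.cos(t),np.sin(t),0],[-np.sin(t),np.cos(t),0],[0,0,1]])
print(s["fx"],proj(S,[p[0],p[1],46]))
for n,u,v,z in(("barL",97,285,46),("barR",352,285,46),("top",230,253,46),("bot",180,313,46),("lip",150,322,43),("tray",350,244,50),("paddle face top",250,275,66),("finger left",302,300,63)):print(n,(M@(onz(S,u,v,z)-p)).round(1))
```

```text
366.2610340239354 [322.09271214 288.0829282 ]
barL [  1.6 104.9 -41.7]
barR [  1.5 -13.9 -41.7]
top [ 17.2  41.9 -41.7]
bot [-12.7  67.7 -41.7]
lip [-19.   84.1 -44.7]
tray [ 22.5 -12.3 -37.7]
paddle face top [ 14.1  29.2 -21.7]
finger left [  1.7   8.5 -24.7]
```

Call:
{"method": "apply_moves", "body": {
  "angular": [
    [0,0,0],
    [0,0,0],
    [0,0,0],
    [0,0,0]
  ],
  "travel": [
    [0.03,0,-0.3],
    [0,0,-0.2],
    [0,0,-0.1],
    [0,0,0]
  ],
  "jaw": [0,0,0,0]
}}

```text
time: 4.32
tool_pos: [543.4, 113.6, 62.7]
tcp_rot: [-180.0, -0.1, -11.0]
ft_force: [1.3, -1.3, 4.9]
finger_gap: -0.2
grip_force: 2.5
```

Call:
{"method": "apply_moves", "body": {
  "angular": [
    [0,0,0],
    [0,0,0],
    [0,0,0],
    [0,0,0],
    [0,0,0],
    [0,0,0]
  ],
  "travel": [
    [0,0,-0.06],
    [0.047,0.2455,0],
    [0.047,0.2455,0],
    [0.047,0.2455,0],
    [0.047,0.2455,0],
    [0,0,0]
  ],
  "jaw": [0,0,0,0,0,0]
}}

```text
time: 5.08
tool_pos: [550.6, 153.2, 60.5]
tcp_rot: [180.0, -0.0, -10.9]
ft_force: [-0.1, -0.4, 5.5]
finger_gap: 0.1
grip_force: 2.9
```

Call:
{"method": "apply_moves", "body": {
  "angular": [
    [0,0,0],
    [0,0,0],
    [0,0,0],
    [0,0,0],
    [0,0,0],
    [0,0,0]
  ],
  "travel": [
    [0.038,0.196,0],
    [0.038,0.196,0],
    [0.038,0.196,0],
    [0.038,0.196,0],
    [0,0,0],
    [0,0,0]
  ],
  "jaw": [0,0,0,0,0,0]
}}

```text
time: 5.82
tool_pos: [555.9, 179.0, 61.1]
tcp_rot: [179.5, 0.1, -11.0]
ft_force: [-10.8, -29.8, 22.4]
finger_gap: -0.3
grip_force: 17.2
```

Run:
```python
from bench import r
import cv2,pickle
st=r.sense();s=r.snapshot("wrist");pickle.dump((st,s),open("w3.pkl","wb"))
cv2.imwrite("pics/w3.png",s["color"][:,:,::-1]);print(st["tool_pos"],st["ft_force"],st["time"])
```

```text
[555.94698714 179.0025851   61.07765549] [-10.79979536 -29.84321208  22.44406739] 5.825
```

View pics/w3.png

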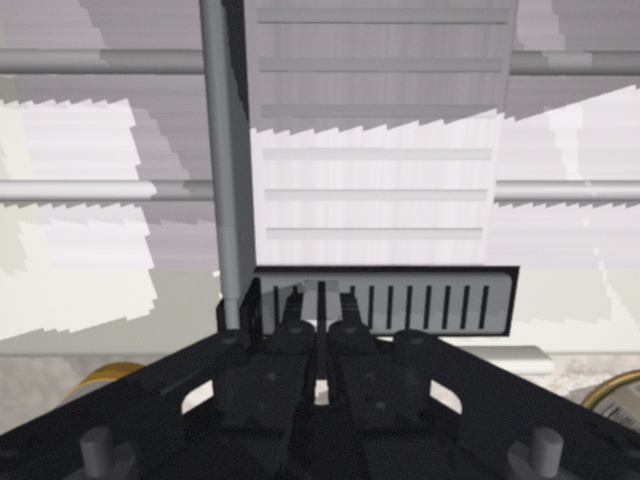

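The view shows the paddle now at columns 217–258, near the bar's left end, with the bar's right end at column 513. The fingers are pushing hard, about 30 N. I'll compute where the carriage is.

Run:
```python
import pickle;from h import *
t=np.radians(-10.9);M=np.array([[np.cos(t),np.sin(t),0],[-np.sin(t),np.cos(t),0],[0,0,1]])
S1=wcam(*pickle.load(open("w2.pkl","rb")));S3=wcam(*pickle.load(open("w3.pkl","rb")))
# slicer y of everything relative to bar right end = -45
e1=(M@onz(S1,352,285,46))[1]
e3=(M@onz(S3,513,300,36))[1];print("bar right end w2,w3",e1,e3)
f=lambda S,u,v,z:(M@onz(S,u,v,z))[1]-e1-45
print("push-plate top right edge w2,w3 (z80)",f(S1,234,100,80),f(S3,240,100,80),"left",f(S1,203,100,80),f(S3,207,100,80))
print("tray right end z50",f(S1,440,230,50),f(S3,490,230,50))
```

```text
bar right end w2,w3 199.56025551938077 199.74255518416533
push-plate top right edge w2,w3 (z80) -2.664527539016291 57.303005080713575 left 7.301639472986551 65.60207453638381
tray right end z50 -82.47157962427593 -24.564951408757963
```

Call:
{"method": "apply_moves", "body": {
  "angular": [
    [0,0,0],
    [0,0,0],
    [0,0,0],
    [0,0,0],
    [0,0,0],
    [0,0,0],
    [0,0,0],
    [0,0,0],
    [0,0,0]
  ],
  "travel": [
    [-0.028,-0.147,0],
    [-0.028,-0.147,0],
    [0,0,0.2],
    [0,0,0.6],
    [0,0,1],
    [0,0,1],
    [0,0,1],
    [-0.5,-0.5,0],
    [-0.5,-0.5,0]
  ],
  "jaw": [0,0,0,0,0,0,0,0,0]
}}

```text
time: 7.0
tool_pos: [513.3, 132.2, 212.3]
tcp_rot: [180.0, 0.0, -10.9]
ft_force: [-0.3, -1.4, -0.9]
finger_gap: -0.3
grip_force: 0.0
```

Run:
```python
from bench import r
import cv2,pickle
st=r.sense();s=r.snapshot("wrist");pickle.dump((st,s),open("w4.pkl","wb"))
cv2.imwrite("pics/w4.png",s["color"][:,:,::-1]);print(st["tool_pos"],st["ft_force"],st["time"])
```

```text
[513.27895858 132.21223421 212.31276642] [-0.33962396 -1.4128408  -0.914925  ] 7.0
```

View pics/w4.png

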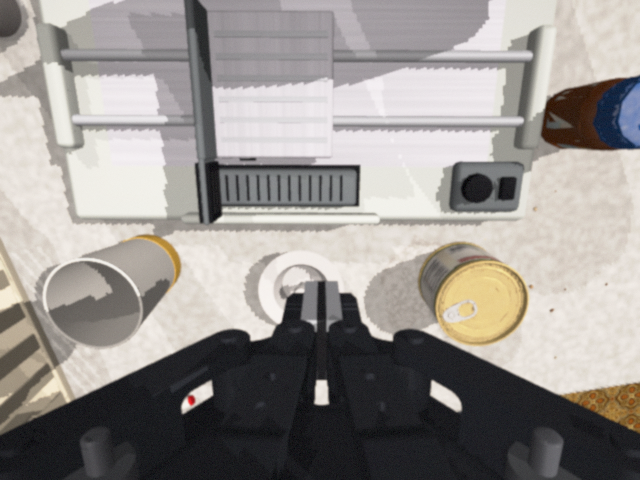

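The paddle is at the bar's left end, the fingers are clear, and the bystanders look undisturbed. I'll check the bar's height and the carriage position.

Run:
```python
import pickle;from h import *
t=np.radians(-10.9);M=np.array([[np.cos(t),np.sin(t),0],[-np.sin(t),np.cos(t),0],[0,0,1]])
S1,S2,S4=[wcam(*pickle.load(open(f"w{i}.pkl","rb"))) for i in(1,2,4)]
e1=199.6;f=lambda S,u,v,z:(M@onz(S,u,v,z))[:2]-[0,e1+45]
print("push plate R/L",f(S4,213,100,80),f(S4,197,100,80))
print("z from views: bar back edge, front edge x; w2 at 46:",f(S2,300,253,46),f(S2,180,313,46))
for z in(34,40.5,46):print(z,f(S4,300,167,z),f(S4,300,204,z),f(S4,356,185,z))
g=S4["color"]
print("col300",g[155:225,300].sum(1)//3);print("row190",g[190,335:375].sum(1)//3)
print("w1 col270",S1["color"][148:212,270].sum(1)//3)
```

```text
push plate R/L [570.34998699  52.00853502] [570.34021841  62.25525008]
z from views: bar back edge, front edge x; w2 at 46: [528.29872038 -21.04669982] [498.42916521  36.57616307]
34 [524.94199743  -0.52592736] [ 4.95264673e+02 -1.05326194e-01] [510.738488   -45.37194644]
40.5 [525.40052212  -0.89185289] [ 4.96375473e+02 -4.80496083e-01] [511.50919044 -44.75220506]
46 [525.78850456  -1.20148219] [497.31538071  -0.79794753] [512.16132328 -44.22780851]
col300 [224 197 166 149 156 157 156 153 150 118  67  32  41  58  79  99 117 121
 123 120 101  83  78  79  82  83  82  83  77  71  69  69  70  68  73  67
  75  73  69  71  73  72  71  75  72  90 115 122 113  92  75  99 145 183
 215 225 215 176 150 168 207 231 240 241 242 236 230 210 178 153]
row190 [139 138 138 136 112  73  65 103 131 136 139 140 140 138 140 140 137 139
 132 129 106  69  41  77 147 208 225 229 227 228 228 226 226 228 227 228
 227 227 227 226]
w1 col270 [230 223 199 167 152 155 161 157 152 130  87  47  31  61  88 108 119 123
 128 130 129 133 140 139 140 141 138 140 143 139 141 140 136 141 138 137
 137 136 138 138 139 136 134 124 104  74  77 129 190 220 224 212 178 166
 201 231 241 243 241 234 221 192 166 150]
```

Run:
```python
import pickle,cv2;from h import *
t=np.radians(-10.9);M=np.array([[np.cos(t),np.sin(t),0],[-np.sin(t),np.cos(t),0],[0,0,1]])
L={i:wcam(*pickle.load(open(f"w{i}.pkl","rb"))) for i in(1,2,3,4)}
f=lambda i,u,v,z:(M@onz(L[i],u,v,z)).round(1)[:2]
def prof(i,row,a,b):
    p=cv2.GaussianBlur(L[i]["color"],(1,7),0)[row,a:b].mean(1);g=np.diff(p);o=np.argsort(-abs(g))[:5];print(i,row,[(a+int(k)+.5,round(float(g[k]))) for k in o])
for i,row,a,b in((1,110,205,250),(2,130,195,265),(3,130,195,270),(4,80,180,225),(1,100,322,345),(2,225,425,455),(3,225,470,500),(4,80,322,345)):prof(i,row,a,b)
print("base corners x-left w4",f(4,75,220,30),f(4,520,216,30),"w1",f(1,48,207,30),f(1,437,205,30))
print("button box w1,w2,w4",f(1,375,178,42),f(2,502,285,42),f(4,453,187,42))
```

```text
1 110 [(230.5, 58), (231.5, 47), (229.5, 28), (214.5, -26), (221.5, -16)]
2 130 [(240.5, 56), (241.5, 51), (206.5, -28), (239.5, 19), (205.5, -19)]
3 130 [(249.5, 54), (250.5, 37), (208.5, -34), (248.5, 32), (256.5, -26)]
4 80 [(211.5, 35), (210.5, 28), (190.5, -23), (212.5, 22), (189.5, -20)]
1 100 [(329.5, 5), (334.5, 5), (332.5, -4), (333.5, -3), (328.5, 3)]
2 225 [(425.5, -5), (443.5, 3), (441.5, -3), (426.5, -2), (439.5, -2)]
3 225 [(488.5, -3), (482.5, 2), (483.5, 2), (474.5, -2), (490.5, 2)]
4 80 [(332.5, -26), (331.5, -14), (333.5, -11), (330.5, -4), (328.5, 3)]
base corners x-left w4 [480.9 433. ] [484.6  61.4] w1 [480.8 430.1] [483.1  61.4]
button box w1,w2,w4 [509.6 122.9] [511.  127.5] [510.2 123.9]
```

Run:
```python
import pickle;from h import *
t=np.radians(-10.9);M=np.array([[np.cos(t),np.sin(t),0],[-np.sin(t),np.cos(t),0],[0,0,1]])
L={i:wcam(*pickle.load(open(f"w{i}.pkl","rb"))) for i in(1,2,3,4)}
for i,u,v in((1,231,110),(2,241,130),(3,250,130),(4,211.3,80)):print("plate foot z50",i,(M@onz(L[i],u,v,50)).round(1))
for i,u,v in((1,335,150),(2,440,240),(3,487,262),(4,333,157)):print("tray R corner z50",i,(M@onz(L[i],u,v,50)).round(1))
for i,u,v in((1,214.5,110),(2,206,130),(3,208,130),(4,190,80)):print("plate top L z80",i,(M@onz(L[i],u,v,80)).round(1))
# bar: scale from rib/right-end vs height, using front edge of bar to lip
```

```text
plate foot z50 1 [566.5 246.4  50. ]
plate foot z50 2 [581.9 246.5  50. ]
plate foot z50 3 [582.1 305.   50. ]
plate foot z50 4 [586.6 305.1  50. ]
tray R corner z50 1 [534.1 159.3  50. ]
tray R corner z50 2 [535.5 161.7  50. ]
tray R corner z50 3 [535.  219.6  50. ]
tray R corner z50 4 [533.4 218.5  50. ]
plate top L z80 1 [564.3 252.   80. ]
plate top L z80 2 [581.1 251.7  80. ]
plate top L z80 3 [581.3 310.5  80. ]
plate top L z80 4 [582.2 310.2  80. ]
```

Call:
{"method": "apply_moves", "body": {
  "angular": [
    [0,0,0],
    [0,0,0],
    [0,0,0],
    [0,0,0],
    [0,0,0],
    [0,0,0],
    [0,0,0],
    [0,0,0],
    [0,0,0],
    [0,0,0]
  ],
  "travel": [
    [0,0,1],
    [-0.3,-0.9,0.5],
    [-0.3,-0.9,0],
    [-0.3,-0.9,0],
    [0,-0.9,0],
    [0,-0.9,0],
    [0,-0.9,0],
    [0,-0.9,0],
    [0,-0.9,0],
    [0,0,0]
  ],
  "jaw": [0,0,0,0,0,0,0,0,0,0]
}}

```text
time: 8.3
tool_pos: [477.4, -157.2, 271.3]
tcp_rot: [180.0, 0.1, -11.1]
ft_force: [0.7, 0.9, 0.1]
finger_gap: 0.2
grip_force: 0.0
```

Run:
```python
from bench import r
import cv2,pickle,numpy as np
from h import *
d=pickle.load(open("d.pkl","rb"));n={k:r.snapshot(k) for k in("scene","side")}
pickle.dump(n,open("n.pkl","wb"))
t=np.radians(-10.9);e=lambda y,z,x=-100:np.array([550+np.cos(t)*(x+100)-np.sin(t)*(y-15),154.7+np.sin(t)*(x+100)+np.cos(t)*(y-15),z])
for k in n:
    c=proj(n[k],e(-38,46));c2=proj(n[k],e(-38,34));print(k,c,"if down",c2-c)
    u,v=c.round().astype(int)
    T=cv2.resize(d[k]["color"][v-9:v+10,u-9:u+10],None,fx=8,fy=8,interpolation=cv2.INTER_CUBIC);I=cv2.resize(n[k]["color"][v-14:v+15,u-14:u+15],None,fx=8,fy=8,interpolation=cv2.INTER_CUBIC)
    m=cv2.matchTemplate(I,T,cv2.TM_CCOEFF_NORMED);_,q,_,p=cv2.minMaxLoc(m);print(q,(p[0]/8-5,p[1]/8-5))
v=[cv2.resize(q["color"][155:315,205:385] if 0 else q["color"][220:270,270:330] if j else q["color"][225:275,275:335],(390,325),interpolation=cv2.INTER_CUBIC) for j,q in enumerate((d["scene"],n["scene"]))]
a=lambda q:cv2.resize(q["color"][225:280,280:335],(400,400),interpolation=cv2.INTER_CUBIC)
cv2.imwrite("pics/cmp.png",np.hstack([a(d["scene"]),a(n["scene"])])[:,:,::-1])
```

```text
scene [315.90636079 247.64946906] if down [0.00668479 2.38635358]
0.8453726768493652 (0.5, 0.625)
side [312.17737771 245.77963277] if down [-0.03263861  2.3609234 ]
0.9772157073020935 (0.0, 0.0)
```

View pics/cmp.png

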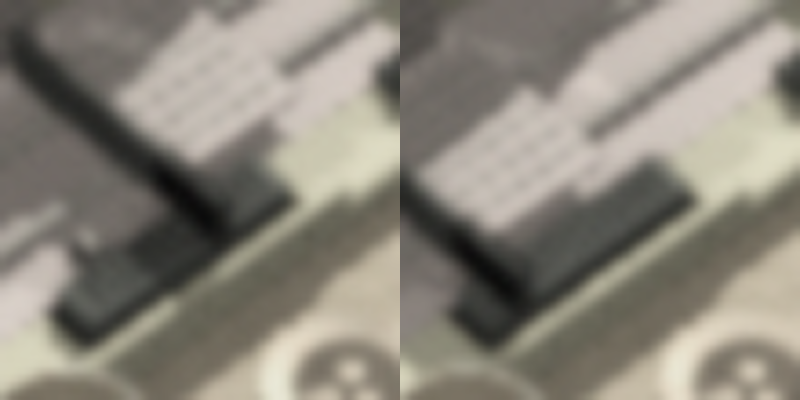

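The before-and-after view shows the bar's right end at the same pixel (290,200), so the bar is back up (a pressed bar would sit about 2.4 px lower). The side view's match shows no shift either. The paddle is at the bar's left end, so the carriage is home.

```bash
python3 -c "
from bench import r
print(r.hand_in())"
```

```text
the job is handed in; nothing more can be done
None
```

I held the stop bar down, pushed the carriage left to its end stop and let go; camera checks show it home with the bar sprung back up. The job is handed in with the arm clear at about 8.4 s, but the hand-in gave no verdict.

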